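# Put the injector adapter plates away in the leaning rack

### The job

Take the two clean adapter plates out of their rubber feet and slide each one, coloured end outwards, into the slot of the leaning green rack that fits its thickness: the thin blue-ended plate into the narrowest slot, the thick red-ended plate into the middle-width slot; the widest slot stays empty. Push both fully home to the bottom of their slots and let go. Leave the bowl, the jar and the injector where they are.

Things in the scene. Friction and masses are not known exactly. Their poses are not given: they have to be found in the camera images.
- plate8: flat aluminium plate, 60 mm wide, 8 mm thick, 100 mm long, about 130 g, its last 30 mm blue. Origin: centre of its plain bottom edge; x along the width, y through the thickness, z along the length to the blue end (either face may lead). It starts upright in its rubber foot, blue end up, bottom edge 10 mm above the bench. It belongs in the 11 mm slot.
- plate14: flat aluminium plate, 60 mm wide, 14 mm thick, 100 mm long, about 220 g, its last 30 mm red. Origin: centre of its plain bottom edge; x along the width, y through the thickness, z along the length to the red end (either face may lead). It starts upright in its rubber foot, red end up, bottom edge 10 mm above the bench. It belongs in the 17 mm slot.
- slot11_seat (a point): centre of the bottom stop of the slot 11 mm wide, 38 mm above the bench. z points up and out along the slot, leaning 25 degrees from vertical to the rack's -x side (the robot's side at yaw 0); x along the slot's 68 mm length, rising to the back; y across its 11 mm width. Walls parallel for 42 mm, then flared about 4 mm a side up to the mouth, 52 mm from the stop; a 20 mm wide rail goes on to 72 mm at the low end.
- slot17_seat (a point): centre of the bottom stop of the slot 17 mm wide, 38 mm above the bench. z points up and out along the slot, leaning 25 degrees from vertical to the rack's -x side (the robot's side at yaw 0); x along the slot's 68 mm length, rising to the back; y across its 17 mm width. Walls parallel for 42 mm, then flared about 4 mm a side up to the mouth, 52 mm from the stop; a 20 mm wide rail goes on to 72 mm at the low end.
- slot23_seat (a point): centre of the bottom stop of the slot 23 mm wide, 38 mm above the bench. z points up and out along the slot, leaning 25 degrees from vertical to the rack's -x side (the robot's side at yaw 0); x along the slot's 68 mm length, rising to the back; y across its 23 mm width. Walls parallel for 42 mm, then flared about 4 mm a side up to the mouth, 52 mm from the stop; a 20 mm wide rail goes on to 72 mm at the low end.
- foot8: fixed black rubber foot in which the 8 mm plate stands at the start: 78 mm along x, 32 mm along y, top 45 mm above the bench, pocket 35 mm deep with 1 mm play on each face of the plate and 3 mm at each edge. Origin under its centre. The two feet stand about 100 to 140 mm apart on a flat aluminium tray with a 14 mm rim.
- foot14: fixed black rubber foot in which the 14 mm plate stands at the start: 78 mm along x, 38 mm along y, top 45 mm above the bench, pocket 35 mm deep with 1 mm play on each face of the plate and 3 mm at each edge. Origin under its centre. The two feet stand about 100 to 140 mm apart on a flat aluminium tray with a 14 mm rim.
- rack: fixed dark base plate, 135 x 215 x 8 mm, origin under its centre. On it, side by side along its y, 70 mm centre to centre and in any order, stand three green smooth nylon slot blocks of equal outer size (50 mm wide), which differ only in slot width: 11, 17 and 23 mm. Their slots lean 25 degrees to its -x side.
- bowl: open stainless bowl, 120 mm across, 45 mm high, standing on the bench beyond tray and rack; origin under its centre. Bystander.
- jar: closed white grease jar, 52 mm across, 75 mm high, black label and yellow cap, standing between tray and rack; origin under its centre. Bystander.
- injector: fuel injector lying on the bench on the robot's side of the work, about 160 mm long (along its x), 26 mm wide, 38 mm high at most; origin under its middle. Bystander.

How it is judged (in metres and radians):
At the end, for the whole second after the job is handed in: The 8 mm plate stands in the 11 mm slot and the 14 mm plate in the 17 mm slot, coloured ends outwards, each with its bottom edge within 5 mm of the slot's bottom stop, in line with the slot, released and at rest (z of plate8 in the frame of slot11_seat between -0.005 and 0.005 m and x of plate8 in the frame of slot11_seat between -0.008 and 0.008 m and y of plate8 in the frame of slot11_seat between -0.005 and 0.005 m and angle between the z axis of plate8 and the z axis of slot11_seat, either way round below 0.15 rad and angle between the y axis of plate8 and the y axis of slot11_seat, either way round below 0.25 rad and angle between each of plate8, plate14's own z axis and vertical below 1 rad and linear speed of each of plate8, plate14 below 0.02 m/s and z of plate14 in the frame of slot17_seat between -0.005 and 0.005 m and x of plate14 in the frame of slot17_seat between -0.008 and 0.008 m and y of plate14 in the frame of slot17_seat between -0.005 and 0.005 m and angle between the z axis of plate14 and the z axis of slot17_seat, either way round below 0.15 rad and angle between the y axis of plate14 and the y axis of slot17_seat, either way round below 0.25 rad); the robot touches nothing.
It fails at once if the bowl is moved by more than 30 mm (distance of bowl from where it was at the start of the episode above 0.03 m).
It fails at once if the jar is moved by more than 30 mm (distance of jar from where it was at the start of the episode above 0.03 m).
It fails at once if the injector is moved by more than 30 mm (distance of injector from where it was at the start of the episode above 0.03 m).
It also fails if it takes over 72 s, if anything falls off the work surface, if the arm or the gripper's body presses on something with over 40 N, if the wrist force passes 120 N, or if a joint passes its speed limit or range.

### The arm

A 6-joint arm with a two-finger parallel gripper is mounted at the origin on the work surface. World frame = base frame: x ahead of the robot, y to its left, z up, the work surface at z = 0. Lengths are in mm, angles in degrees, forces in N, time in s.
With the tool pointing down it reaches from about 350 to 850 mm from the base axis. Payload 8.1 kg.
Tool frame: the origin (TCP) lies between the finger pads; the fingertips stand 25 mm ahead of it and the grasp point (between the pads) lies 6 mm ahead of it (r.tcp_to_tips is the distance from the TCP to the fingertips, in mm); z points along the fingers, y is the line along which they close (so a half turn about z gives the same grasp; the last joint's range is limited). The gripper opens to 85 mm and grips with 20 to 120 N. Pads are 22 mm wide; open, the fingers measure 114 mm over their backs; the gripper's body (76 mm by 85 mm) begins 54 mm behind the grasp point. The pads swing forward as they close: fully open they stand 13 mm farther back than shut.
Start: joints at [-73.591, 7.471, 85.268, -0, 87.261, -4.893], TCP at [217.996, -559.002, 256.292] pointing down, gripper open.
Joint ranges: [-169.43, 169.43], [-51.17, 129.36], [1.28, 143.12], [-76.62, 256.62], [0, 156.53], [-152.29, 152.29]. Speed limits (degrees/s): [136.94, 136.94, 159.86, 180, 180, 180].

### API

Orientations are given as [roll, pitch, yaw] about the fixed x, y, z axes, in that order (R = Rz(yaw) Ry(pitch) Rx(roll)).
In Python, from bench import r gives the robot as it stands.
- The arm moves only by the tool apply_moves, never from a script. Its arguments are lists of equal length, an entry for each row: "angular": the turn, a rotation vector about the world's x, y, z in units of 8 degrees (1.0 is 8 degrees), a list of three; "travel": the shift along the world's x, y, z in units of 40 mm (1.0 is 40 mm), a list of three; "jaw": the opening, from 0 (shut) to 1 (fully open). A call has 1 to 20 rows; each row shifts and turns the commanded pose from where the row before left it; what a row does not reach is not made up. A row lasts 1/8 s, in which the tool goes at most 62.5 mm and 10.7 degrees, less where a joint would pass 70% of its speed; a pose out of reach is approached as far as the arm can. A call is refused whole if a number of a shift passes 1 or a number of a turn 1, either way. A call with a gripper value outside its range is refused whole. The fingers move at their own pace and stop on an object; "force" is the grip in N (left out, the last holds). Time passes only in rows, so rows that do not move let the fingers close. It gives the time, the measured TCP pose, the force, the opening and the grip force at its end, in the units of the state.
- r.sense(): the state, without advancing time (a new reading comes with each control period).
- r.snapshot(name): name is "side" or "top"; returns a dict with "color" (400x640x3 uint8, red, green, blue), "fx", "fy", "cx", "cy" (pixels), "R" (3x3) and "t" (3): a world point X has camera coordinates R X + t. Camera axes: x right, y down, z forward; pixel columns grow to the right and rows downward; lengths in mm; the calibration is good to about 2 mm. A picture is of the moment at which its call begins. There is no depth.
- r.hand_in(): hands the job in; it is judged then, once.
The state is a dict: "time": time; "joint_pos": joint angles; "qd": joint speeds; "joint_efforts": joint torques, N m; "tool_pos": TCP position; "tcp_rot": TCP orientation; "ft_force": force on the tool from outside, world axes, zero at the start; "wrist_torque": the same for the moment, N m; "finger_gap": finger opening in mm; "grip_force": force on a finger pad.
Only numpy, scipy, OpenCV 4.12 (cv2) and the standard library are available. Lean on these libraries where they do the work, as an engineer would, in place of code of your own. Each camera call takes 0.05 s, during which the arm holds its last target. There are 200 camera calls.

## Working session

There is one attempt and no reset: what is moved stays moved. The work goes in short steps, Python scripts to look and compute and a tool call to move; the robot and the scene stay as the last step left them, time stands still between calls to the robot, and variables do not carry over. Pictures are saved under pics/ and viewed, at most 10 in all, crops included, and the job is handed in when it is done.

Besides the shell and the picture viewer there is one more tool, called after "Call:" as name(argument=value, ...), one argument or row to a line, values as JSON. apply_moves: Moves the arm, as the interface text tells. Its arguments: {"type":"object","properties":{"angular":{"type":"array"},"travel":{"type":"array"},"jaw":{"type":"array"},"force":{"type":"number"}},"required":["angular","travel","jaw"]}

```bash
mkdir -p pics; ls
python3 - <<'E'
from bench import r
import cv2,numpy as np
for n in("side","top"):
    s=r.snapshot(n); cv2.imwrite(f"pics/{n}0.png",s["color"][:,:,::-1])
    R=np.array(s["R"]);t=np.array(s["t"]);print(n,s["fx"],s["cx"],s["cy"],(-R.T@t).round(),R.round(3).tolist())
print(r.sense())
E
```

```text
pics
side 391.66700266825563 318.0917147272829 196.6687208233601 [241. 547. 760.] [[-0.862, -0.507, -0.011], [-0.371, 0.645, -0.668], [0.346, -0.572, -0.744]]
top 393.68345890388434 317.38068443591396 204.7292661971167 [477.   2. 840.] [[0.023, -1.0, -0.005], [-0.997, -0.023, -0.079], [0.079, 0.007, -0.997]]
{'time': 0.1, 'joint_pos': array([-7.35893283e+01,  7.50901876e+00,  8.53226475e+01,  1.05799282e-04,
        8.72631253e+01, -4.89214562e+00]), 'qd': array([-0.07704712,  0.06305152, -0.15179992,  0.03744771,  0.04602069,
       -0.00519987]), 'joint_efforts': array([ 1.44598624e-03, -5.70954502e+01, -5.01940405e+01, -6.84834845e-05,
        8.19965964e-03,  7.18564911e-05]), 'tool_pos': array([ 217.87925289, -558.55320388,  255.371443  ]), 'tcp_rot': array([-1.79905563e+02, -8.18914253e-03,  2.13028054e+01]), 'ft_force': array([ 0.84479365, -0.2236626 ,  0.64835879]), 'wrist_torque': array([-0.0229718 ,  0.04240141, -0.03076841]), 'grip_force': 0.0, 'finger_gap': 85.557628051515}
```

View pics/side0.png

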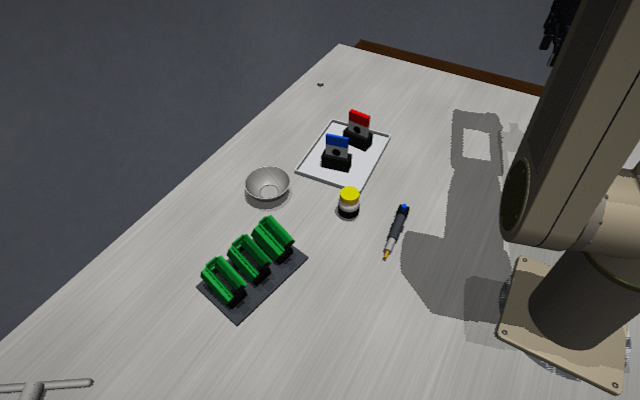

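View pics/top0.png

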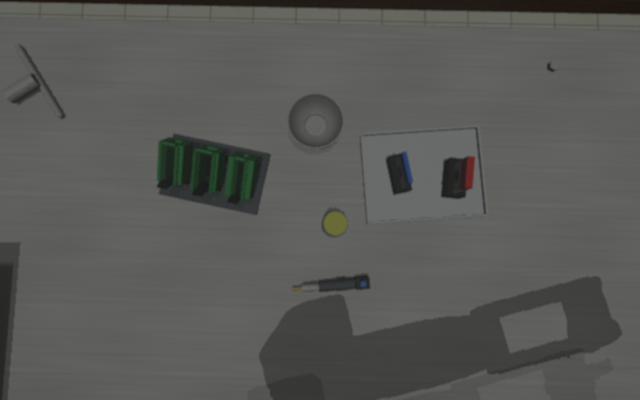

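The side view shows the red plate (360,118), the blue plate (337,142), the jar (348,203), the injector (397,232), the bowl (268,187) and the rack (250,265). In the top view, blue is at (407,168), red at (468,172) and the rack at (213,174).

```bash
cat > h.py <<'E'
from bench import r
import cv2,numpy as np
def snap(n): return r.snapshot(n)
def ray(s,p,z):
    R=np.array(s["R"]);C=-R.T@np.array(s["t"])
    d=R.T@np.array([(p[0]-s["cx"])/s["fx"],(p[1]-s["cy"])/s["fy"],1]); return C+d*(z-C[2])/d[2]
def proj(s,X):
    c=np.array(s["R"])@np.array(X,float)+np.array(s["t"]); return np.array([s["fx"]*c[0]/c[2]+s["cx"],s["fy"]*c[1]/c[2]+s["cy"]])
E
python3 - <<'E'
from h import *
import cv2
S=snap("side");T=snap("top")
def crop(s,x,y,w,h,k,g=1): 
    c=s["color"][y:y+h,x:x+w,::-1]; c=np.clip(c.astype(float)*g,0,255).astype(np.uint8)
    return cv2.resize(c,None,fx=k,fy=k,interpolation=cv2.INTER_CUBIC)
a=crop(T,150,125,130,95,6,2); cv2.imwrite("pics/rackT.png",a)
cv2.imwrite("pics/plT.png",np.vstack([crop(T,380,140,110,65,5,2),crop(S,310,100,110,55,5,1.3)]))
cv2.imwrite("pics/rackS.png",crop(S,190,205,125,120,5,1.5))
for s,n in((S,"side"),(T,"top")):
    c=s["color"].astype(int)
    hsv=cv2.cvtColor(s["color"],cv2.COLOR_RGB2HSV)
    for col,lo,hi in(("red",(0,150,50),(8,255,255)),("blue",(105,150,50),(130,255,255))):
        m=cv2.inRange(hsv,lo,hi)
        for k in sorted(cv2.findContours(m,0,2)[0],key=cv2.contourArea)[-2:]:
            if cv2.contourArea(k)>15: print(n,col,cv2.contourArea(k),cv2.minAreaRect(k),cv2.boxPoints(cv2.minAreaRect(k)).round(1).tolist())
E
```

```text
side red 207.0 ((358.69329833984375, 117.49744415283203), (22.04131317138672, 11.343738555908203), 21.037513732910156) [[346.3999938964844, 118.80000305175781], [350.3999938964844, 108.19999694824219], [371.0, 116.19999694824219], [366.8999938964844, 126.69999694824219]]
side blue 21.5 ((403.5, 207.0), (6.0, 5.0), 90.0) [[401.0, 204.0], [406.0, 204.0], [406.0, 210.0], [401.0, 210.0]]
side blue 208.5 ((336.5961608886719, 140.01922607421875), (23.141700744628906, 10.786385536193848), 11.309932708740234) [[324.20001220703125, 143.0], [326.29998779296875, 132.5], [349.0, 137.0], [346.8999938964844, 147.60000610351562]]
top red 131.5 ((469.0035400390625, 171.95863342285156), (5.813183784484863, 28.484600067138672), 4.763641834259033) [[464.8999938964844, 185.89999389648438], [467.29998779296875, 157.5], [473.1000061035156, 158.0], [470.70001220703125, 186.39999389648438]]
```

View pics/rackT.png

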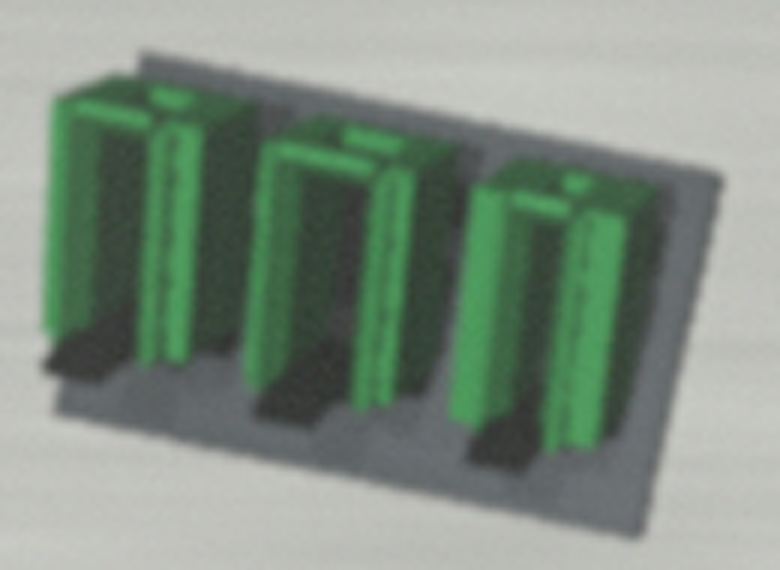

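View pics/plT.png

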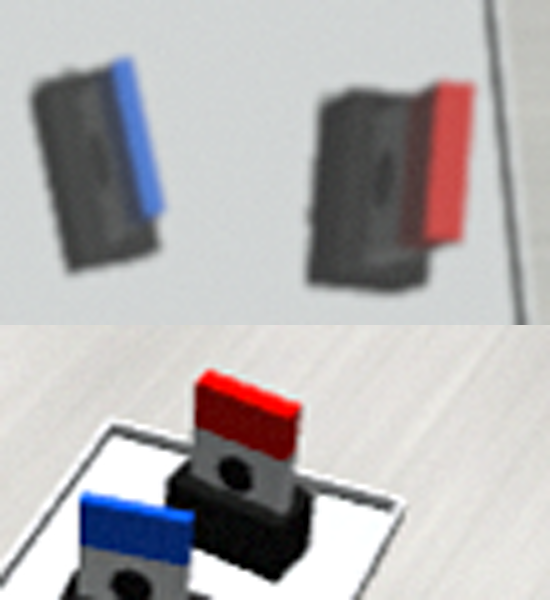

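View pics/rackS.png

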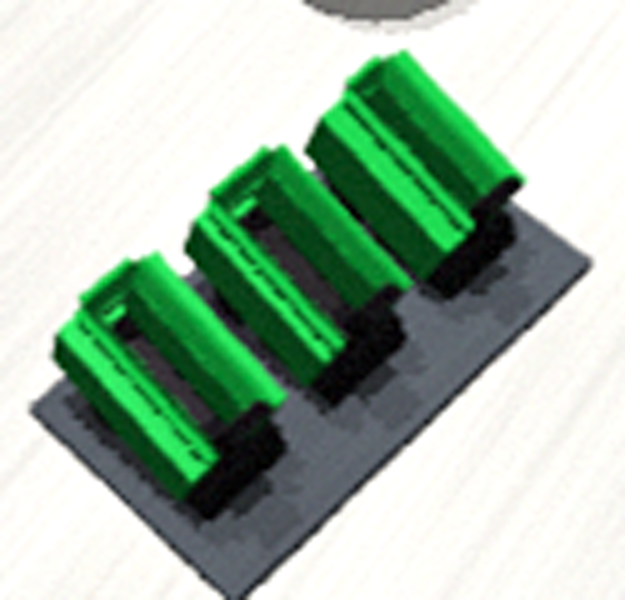

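Zoomed crops: by mouth strip width the right block is 11 (57 px), the left is 17 (72 px) and the middle is 23 (105 px). The base corners, in rackT crop pixels, are (720,178), (640,538), (55,412) and (140,52). The top faces of the plates are clear.

```bash
cat >> h.py <<'E'
def tri(S,ps,T,pt):
    A=[];b=[]
    for s,p in((S,ps),(T,pt)):
        R=np.array(s["R"]);C=-R.T@np.array(s["t"]);d=R.T@np.array([(p[0]-s["cx"])/s["fx"],(p[1]-s["cy"])/s["fy"],1]);d/=np.linalg.norm(d)
        P=np.eye(3)-np.outer(d,d);A.append(P);b.append(P@C)
    A=np.vstack(A);b=np.hstack(b);X=np.linalg.lstsq(A,b,rcond=None)[0];return X,np.linalg.norm(A@X-b)
E
python3 - <<'E'
from h import *
S=snap("side");T=snap("top")
t=lambda x,y:(150+x/6,125+y/6); s=lambda x,y:(190+x/5,205+y/5)
p=lambda x,y:(380+x/5,140+y/5); q=lambda x,y:(310+x/5,100+(y-325)/5)
for n,cs in(("blue",[(113,58),(132,56),(162,212),(143,217)]),("red",[(438,82),(474,82),(462,240),(425,240)])):
    X=[ray(T,p(*c),110) for c in cs];m=np.mean(X,0);d=(X[0]+X[1]-X[2]-X[3])[:2]/2
    print(n,m.round(1),"len",np.linalg.norm(d),"w",np.linalg.norm(X[0]-X[1]),"ang of width",np.degrees(np.arctan2(d[1],d[0])), "in side",proj(S,m), proj(S,[*(m[:2]+d/2),110]),proj(S,[*(m[:2]-d/2),110]))
    print("tri ends",[tri(S,q(*a),T,p(*b)) for a,b in ({"blue":[((80,494),(113,58)),((194,512),(143,217))],"red":[((196,388),(438,82)),((299,405+6),(425,240))]}[n])])
B=[ray(T,t(*c),8) for c in [(720,178),(640,538),(55,412),(140,52)]]
c=np.mean(B,0); print("base",[b.round(1)[:2].tolist() for b in B],c.round(1),[np.linalg.norm(B[i]-B[i-1]).round(1) for i in range(4)])
e=(B[0]+B[3]-B[1]-B[2])[:2];yaw=np.arctan2(e[1],e[0]);f=(B[2]+B[3]-B[0]-B[1])[:2];print("yaw",np.degrees(yaw),np.degrees(np.arctan2(-f[0],f[1])))
Bs=[ray(S,s(*c),8) for c in [(592,262),(235,600),(30,410)]];print("side base",[b.round(1)[:2].tolist() for b in Bs])
R=np.array([[np.cos(yaw),np.sin(yaw)],[-np.sin(yaw),np.cos(yaw)]])
for n,a,b in(("11 +y low",(413,280),(452,418)),("11 -y low",(522,180),(600,447)),("11 +y back",(308,150),(478,185)),("11 -y back",(405,52),(628,212)),
 ("17 +y low",(180,497),(45,332)),("17 -y low",(285,400),(187,362)),("17 +y back",(55,355),(57,100)),("17 -y back",(150,253),(203,125))):
    X,e=tri(S,s(*a),T,t(*b)); print(n,X.round(1),round(e,1),"rack frame",(R@(X[:2]-c[:2])).round(1))
E
```

```text
blue [ 609.  -160.1  110. ] len 60.50054348770262 w 7.185358024122473 ang of width 11.001352964028944 in side [336.79813754 135.80676772] [325.7423364  133.42911746] [348.00673223 138.21727763]
tri ends [(array([ 636.873057  , -150.61688023,  112.26448531]), np.float64(1.3005092414557848)), (array([ 576.18967136, -161.05769353,  117.53254211]), np.float64(1.6038363998470202))]
red [ 602.1 -276.7  110. ] len 59.99862581841361 w 13.476921611699254 ang of width -4.860100777244343 in side [359.30311224 113.0707219 ] [350.07381542 109.40812371] [368.73624858 116.81421274]
tri ends [(array([ 633.25185187, -276.22294466,  100.79782681]), np.float64(0.7962663630423605)), (array([ 568.85729962, -266.52438223,  115.07845665]), np.float64(3.8626254305060166))]
base [[647.8, 111.8], [518.4, 135.8], [558.3, 345.2], [689.0, 321.8]] [603.4 228.6   8. ] [np.float64(214.0), np.float64(131.6), np.float64(213.2), np.float64(132.7)]
yaw -10.342903764187106 -10.949627921316333
side base [[516.2, 139.0], [556.6, 346.6], [686.0, 323.9]]
11 +y low [561.9 199.7  37.6] 8.4 rack frame [-35.6 -35.9]
11 -y low [547.  143.1  54.8] 1.3 rack frame [-40.1 -94.2]
11 +y back [631.7 184.3  67.9] 0.6 rack frame [ 35.8 -38.5]
11 -y back [618.2 130.   87. ] 2.4 rack frame [ 32.3 -94.4]
17 +y low [583.1 334.4  48.3] 2.4 rack frame [-38.9 100.4]
17 -y low [571.8 282.5  54.9] 0.3 rack frame [-40.7  47.3]
17 +y back [653.9 321.2  77.3] 1.1 rack frame [ 33.1 100.1]
17 -y back [644.9 269.2  88.5] 0.1 rack frame [33.6 47.3]
```

Run:
```python
from h import *
T=snap("top")
t=lambda x,y:(150+x/6,125+y/6)
c=np.array([602.8,229.2]);yaw=np.radians(-10.6)
R=np.array([[np.cos(yaw),np.sin(yaw)],[-np.sin(yaw),np.cos(yaw)]])
for n,l in(("17",[(42,368),(100,380)]),("23",[(255,412),(318,424)]),("11",[(470,460),(526,468)])):
    for z in(80,89,95): print(n,z,[(R@(ray(T,t(*p),z)[:2]-c)).round(1).tolist() for p in l])
# brightness profile: local zoom of the three slots
g=np.clip(T["color"][145:205,155:260,::-1].astype(float)*3,0,255).astype(np.uint8)
# back strips (bright green, inner back edge)
for n,l in(("17 strip",[(78,105),(150,125)]),("23",[(270,147),(375,170)]),("11",[(515,197),(572,215)])):
    for z in(88,95,99.5): print(n,z,[(R@(ray(T,t(*p),z)[:2]-c)).round(1).tolist() for p in l])
```

```text
17 80 [[-53.4, 82.9], [-53.3, 63.5]]
17 89 [[-53.7, 79.0], [-53.7, 59.8]]
17 95 [[-54.0, 76.4], [-53.9, 57.4]]
23 80 [[-53.1, 11.8], [-52.7, -9.1]]
23 89 [[-53.4, 8.7], [-53.0, -11.9]]
23 95 [[-53.7, 6.7], [-53.3, -13.8]]
11 80 [[-53.9, -60.0], [-52.7, -78.3]]
11 89 [[-54.2, -62.2], [-53.0, -80.3]]
11 95 [[-54.5, -63.7], [-53.3, -81.6]]
17 strip 88 [[32.1, 88.5], [30.5, 64.0]]
17 strip 95 [[31.1, 85.3], [29.5, 61.1]]
17 strip 99.5 [[30.4, 83.3], [28.8, 59.3]]
23 88 [[31.5, 24.3], [31.2, -10.8]]
23 95 [[30.5, 21.7], [30.1, -13.0]]
23 99.5 [[29.8, 20.1], [29.4, -14.4]]
11 88 [[31.9, -57.1], [29.9, -76.4]]
11 95 [[30.8, -58.8], [28.9, -78.0]]
11 99.5 [[30.1, -60.0], [28.2, -79.0]]
```

Call:
apply_moves(
  angular=[
    [0, 0, -0.234],
    [0, 0, -0.234],
    [0, 0, -0.234],
    [0, 0, -0.234],
    [0, 0, -0.234],
    [0, 0, -0.234],
    [0, 0, -0.234],
    [0, 0, -0.234],
    [0, 0, -0.234],
    [0, 0, -0.234],
    [0, 0, -0.234],
    [0, 0, -0.234],
    [0, 0, -0.234],
    [0, 0, -0.234],
    [0, 0, 0],
    [0, 0, 0],
  ],
  travel=[
    [0.686, 0.504, -0.045],
    [0.686, 0.504, -0.045],
    [0.686, 0.504, -0.045],
    [0.686, 0.504, -0.045],
    [0.686, 0.504, -0.045],
    [0.686, 0.504, -0.045],
    [0.686, 0.504, -0.045],
    [0.686, 0.504, -0.045],
    [0.686, 0.504, -0.045],
    [0.686, 0.504, -0.045],
    [0.686, 0.504, -0.045],
    [0.686, 0.504, -0.045],
    [0.686, 0.504, -0.045],
    [0.686, 0.504, -0.045],
    [0, 0, 0],
    [0, 0, 0],
  ],
  jaw=[1, 1, 1, 1, 1, 1, 1, 1, 1, 1, 1, 1, 1, 1, 1, 1],
  force=40,
)

```text
time: 2.35
tool_pos: [601.8, -277.0, 230.9]
tcp_rot: [180.0, 0.0, -4.9]
ft_force: [-0.6, -0.3, -0.0]
finger_gap: 85.4
grip_force: 0.0
```

Call:
apply_moves(
  angular=[
    [0, 0, 0],
    [0, 0, 0],
    [0, 0, 0],
    [0, 0, 0],
    [0, 0, 0],
    [0, 0, 0],
    [0, 0, 0],
    [0, 0, 0],
    [0, 0, 0],
    [0, 0, 0],
  ],
  travel=[
    [0, 0, -0.368],
    [0, 0, -0.368],
    [0, 0, -0.368],
    [0, 0, -0.368],
    [0, 0, -0.368],
    [0, 0, -0.368],
    [0, 0, -0.368],
    [0, 0, -0.368],
    [0, 0, -0.368],
    [0, 0, 0],
  ],
  jaw=[1, 1, 1, 0.7, 0.5, 0.4, 0.4, 0.4, 0.4, 0.4],
)

```text
time: 3.6
tool_pos: [601.1, -276.2, 96.5]
tcp_rot: [-179.9, 0.2, -4.9]
ft_force: [-0.4, 0.4, -0.2]
finger_gap: 34.6
grip_force: 0.0
```

Run:
```python
from h import *
S=snap("side");T=snap("top")
c=lambda s,x,y,w,h,g:cv2.resize(np.clip(s["color"][y:y+h,x:x+w,::-1].astype(float)*g,0,255).astype(np.uint8),None,fx=5,fy=5,interpolation=cv2.INTER_CUBIC)
cv2.imwrite("pics/g1.png",np.vstack([c(T,400,130,140,60,2),c(S,300,75,140,60,1.3)]))
```

```text
(no output)
```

View pics/g1.png

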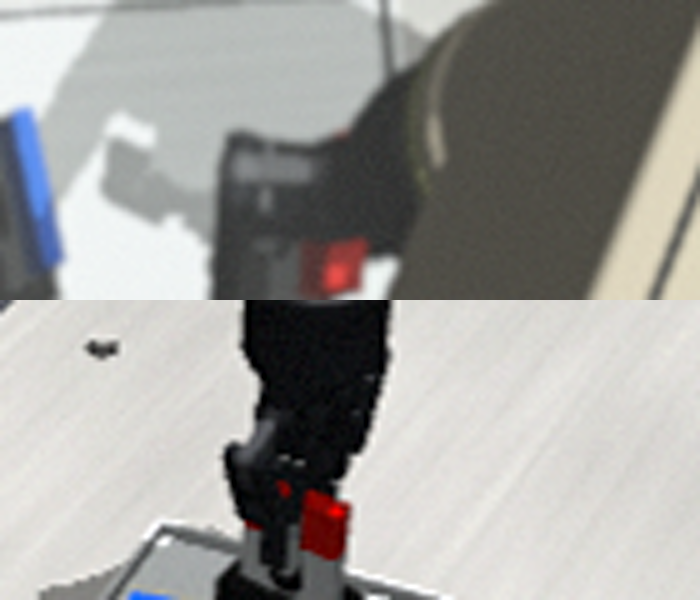

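The fingers straddle the red plate (side-crop red at 300–350). The offset is explained by parallax from the near finger, so I'll close.

Call:
apply_moves(
  angular=[
    [0, 0, 0],
    [0, 0, 0],
    [0, 0, 0],
    [0, 0, 0],
    [0, 0, 0],
    [0, 0, 0],
    [0, 0, 0],
    [0, 0, 0],
  ],
  travel=[
    [0, 0, 0],
    [0, 0, 0],
    [0, 0, 0],
    [0, 0, 0],
    [0, 0, 0],
    [0, 0, 0],
    [0, 0, 0],
    [0, 0, 0],
  ],
  jaw=[0.3, 0.25, 0.2, 0.15, 0.1, 0.05, 0, 0],
  force=40,
)

```text
time: 4.7
tool_pos: [602.4, -276.9, 99.1]
tcp_rot: [180.0, -0.0, -4.9]
ft_force: [-0.9, 0.2, 6.4]
finger_gap: 13.6
grip_force: 39.4
```

Call:
apply_moves(
  angular=[
    [0, 0, 0],
    [0, 0, 0],
    [0, 0, 0],
    [0, 0, 0],
    [0, 0, 0],
    [0, 0, 0],
    [0, 0, 0],
    [0, 0, 0],
    [0, 0, 0],
    [0, 0, 0],
    [0, 0, 0],
    [0, 0, 0],
  ],
  travel=[
    [0, 0, 0],
    [0, 0, 0],
    [0, 0, 0.2],
    [0, 0, 0.3],
    [0, 0, 0.4],
    [0, 0, 0.4],
    [0, 0, 0.5],
    [0, 0, 0.5],
    [0, 0, 0.5],
    [0, 0, 0.5],
    [0, 0, 0.325],
    [0, 0, 0],
  ],
  jaw=[0, 0, 0, 0, 0, 0, 0, 0, 0, 0, 0, 0],
  force=70,
)

```text
time: 6.2
tool_pos: [602.8, -277.1, 245.3]
tcp_rot: [179.9, -0.1, -4.9]
ft_force: [-0.5, -0.9, -2.5]
finger_gap: 13.1
grip_force: 68.1
```

Call:
apply_moves(
  angular=[
    [0, 0, -0.178],
    [0, 0, -0.178],
    [0, 0, -0.178],
    [0, 0, -0.178],
    [-0.041, -0.2193, 0],
    [-0.041, -0.2193, 0],
    [-0.041, -0.2193, 0],
    [-0.041, -0.2193, 0],
    [-0.041, -0.2193, 0],
    [-0.041, -0.2193, 0],
    [-0.041, -0.2193, 0],
    [-0.041, -0.2193, 0],
    [-0.041, -0.2193, 0],
    [-0.041, -0.2193, 0],
    [-0.041, -0.2193, 0],
    [-0.041, -0.2193, 0],
    [-0.041, -0.2193, 0],
    [-0.041, -0.2193, 0],
    [0, 0, 0],
    [0, 0, 0],
  ],
  travel=[
    [-0.08, 0.817, -0.038],
    [-0.08, 0.817, -0.038],
    [-0.08, 0.817, -0.038],
    [-0.08, 0.817, -0.038],
    [-0.08, 0.817, -0.038],
    [-0.08, 0.817, -0.038],
    [-0.08, 0.817, -0.038],
    [-0.08, 0.817, -0.038],
    [-0.08, 0.817, -0.038],
    [-0.08, 0.817, -0.038],
    [-0.08, 0.817, -0.038],
    [-0.08, 0.817, -0.038],
    [-0.08, 0.817, -0.038],
    [-0.08, 0.817, -0.038],
    [-0.08, 0.817, -0.038],
    [-0.08, 0.817, -0.038],
    [-0.08, 0.817, -0.038],
    [-0.08, 0.817, -0.038],
    [0, 0, 0],
    [0, 0, 0],
  ],
  jaw=[0, 0, 0, 0, 0, 0, 0, 0, 0, 0, 0, 0, 0, 0, 0, 0, 0, 0, 0, 0],
)

```text
time: 8.7
tool_pos: [544.0, 311.1, 215.1]
tcp_rot: [179.9, -24.9, -10.5]
ft_force: [-0.9, 0.3, -1.3]
finger_gap: 13.3
grip_force: 68.6
```

Run:
```python
from h import *
from scipy.spatial.transform import Rotation as Ro
S=snap("side");T=snap("top")
st=r.sense();R=Ro.from_euler("xyz",st["tcp_rot"],degrees=True).as_matrix();print(st["tool_pos"],st["tcp_rot"],st["ft_force"]);print(R.round(3))
P=np.array(st["tool_pos"])
c=lambda s,x,y,w,h,g:cv2.resize(np.clip(s["color"][y:y+h,x:x+w,::-1].astype(float)*g,0,255).astype(np.uint8),None,fx=5,fy=5,interpolation=cv2.INTER_CUBIC)
cv2.imwrite("pics/g2.png",np.hstack([c(T,145,110,75,110,2),c(S,180,190,80,110,1.4)]))
# predicted bottom corners of plate in both views (crop px)
for sx in(-30,30):
  X=P+R@np.array([sx,0,88.5]);print(X.round(1),"T",((proj(T,X)-[145,110])*5).round(),"S",((proj(S,X)-[180,190])*5+[375,0]).round())
```

```text
[544.60813582 310.51996086 215.84782917] [179.96206382 -24.94568041 -10.63671991] [ 0.16334182  0.21659934 -2.1407875 ]
[[ 0.891 -0.185  0.414]
 [-0.167 -0.983 -0.078]
 [ 0.422  0.001 -0.907]]
[554.5 308.6 123. ] T [ 43. 397.] S [678. 458.]
[608.  298.6 148.3] T [ 49. 241.] S [569. 338.]
```

View pics/g2.png

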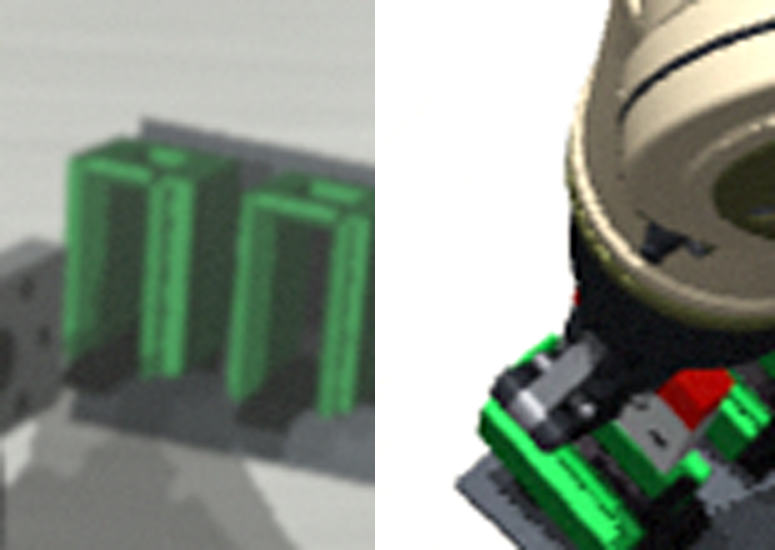

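The prediction and the picture agree within about 1.5 mm: the top-crop plate edge runs from (65,241) to (60,395) and the side low corner is at about (672,462). I'll slide in along the slot axis.

Call:
apply_moves(
  angular=[
    [0, 0, 0],
    [0, 0, 0],
    [0, 0, 0],
    [0, 0, 0],
    [0, 0, 0],
    [0, 0, 0],
    [0, 0, 0],
    [0, 0, 0],
    [0, 0, 0],
  ],
  travel=[
    [0.083, -0.0156, -0.181],
    [0.083, -0.0156, -0.181],
    [0.083, -0.0156, -0.181],
    [0.083, -0.0156, -0.181],
    [0.083, -0.0156, -0.181],
    [0.083, -0.0156, -0.181],
    [0.083, -0.0156, -0.181],
    [0.042, -0.0078, -0.09],
    [0, 0, 0],
  ],
  jaw=[0, 0, 0, 0, 0, 0, 0, 0, 0],
)

```text
time: 9.93
tool_pos: [569.4, 306.7, 161.5]
tcp_rot: [180.0, -25.0, -10.6]
ft_force: [0.6, 0.0, -1.6]
finger_gap: 13.2
grip_force: 68.6
```

Run:
```python
from h import *
from scipy.spatial.transform import Rotation as Ro
S=snap("side");T=snap("top")
st=r.sense();R=Ro.from_euler("xyz",st["tcp_rot"],degrees=True).as_matrix();print(st["tool_pos"],st["tcp_rot"],st["ft_force"],st["wrist_torque"])
P=np.array(st["tool_pos"])
c=lambda s,x,y,w,h,g,k:cv2.resize(np.clip(s["color"][y:y+h,x:x+w,::-1].astype(float)*g,0,255).astype(np.uint8),None,fx=k,fy=k,interpolation=cv2.INTER_CUBIC)
cv2.imwrite("pics/g3.png",np.hstack([c(T,140,130,50,70,2.2,8),c(S,195,245,50,70,1.5,8)]))
```

```text
[569.55243057 306.86843093 162.2090531 ] [-179.98296306  -24.99853795  -10.60759661] [ 0.02380195 -0.86914357 -1.06350236] [0.04747839 0.40783625 0.0143879 ]
```

View pics/g3.png

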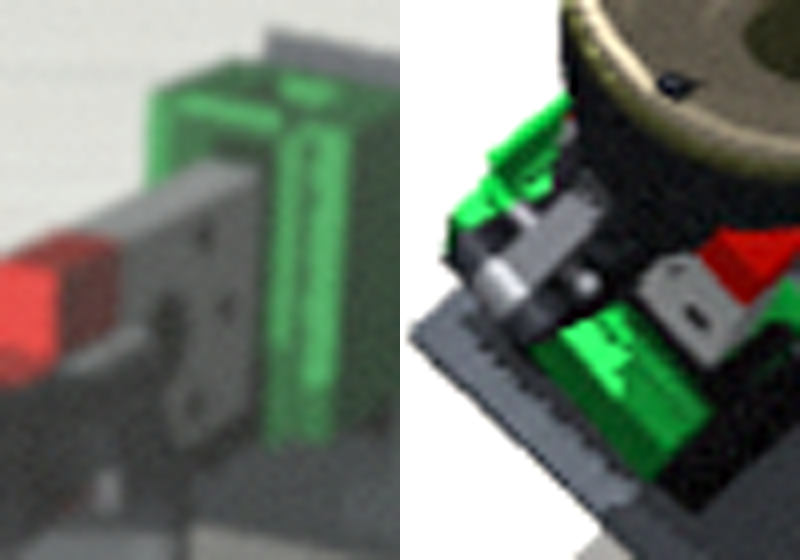

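The plate's back corner at (258,165) lies between mouth edges at about 172 and 278, so it is centred across the slot and about 2 mm low along it. There is no contact force, so I'll go on with a 1 mm shift up the slot.

Call:
apply_moves(
  angular=[
    [0, 0, 0],
    [0, 0, 0],
    [0, 0, 0],
    [0, 0, 0],
    [0, 0, 0],
    [0, 0, 0],
    [0, 0, 0],
  ],
  travel=[
    [0.0745, -0.0137, -0.103],
    [0.052, -0.0097, -0.113],
    [0.052, -0.0097, -0.113],
    [0.052, -0.0097, -0.113],
    [0.052, -0.0097, -0.113],
    [0.052, -0.0097, -0.113],
    [0, 0, 0],
  ],
  jaw=[0, 0, 0, 0, 0, 0, 0],
)

```text
time: 10.9
tool_pos: [582.7, 304.1, 134.5]
tcp_rot: [180.0, -24.9, -10.6]
ft_force: [-0.1, -0.6, -2.3]
finger_gap: 13.0
grip_force: 68.6
```

Call:
apply_moves(
  angular=[
    [0, 0, 0],
    [0, 0, 0],
    [0, 0, 0],
    [0, 0, 0],
    [0, 0, 0],
    [0, 0, 0],
  ],
  travel=[
    [0.042, -0.0078, -0.09],
    [0.042, -0.0078, -0.09],
    [0.031, -0.0058, -0.068],
    [0.021, -0.0039, -0.045],
    [0, 0, 0],
    [0, 0, 0],
  ],
  jaw=[0, 0, 0, 0, 0, 0],
)

```text
time: 11.65
tool_pos: [588.3, 303.4, 123.6]
tcp_rot: [-180.0, -25.0, -10.6]
ft_force: [-0.1, 0.4, -1.4]
finger_gap: 13.0
grip_force: 68.6
```

Call:
apply_moves(
  angular=[
    [0, 0, 0],
    [0, 0, 0],
    [0, 0, 0],
    [0, 0, 0],
    [0, 0, 0],
    [0, 0, 0],
  ],
  travel=[
    [0.0104, -0.002, -0.0227],
    [0.0104, -0.002, -0.0227],
    [0.0104, -0.002, -0.0227],
    [0.0104, -0.002, -0.0227],
    [0.0104, -0.002, -0.0227],
    [0, 0, 0],
  ],
  jaw=[0, 0, 0, 0, 0, 0],
)

```text
time: 12.4
tool_pos: [591.1, 303.3, 120.3]
tcp_rot: [-179.9, -25.1, -10.6]
ft_force: [-1.7, -0.4, 4.8]
finger_gap: 13.1
grip_force: 69.8
```

Call:
apply_moves(
  angular=[
    [0, 0, 0],
    [0, 0, 0],
    [0, 0, 0],
    [0, 0, 0],
  ],
  travel=[
    [0.0104, -0.002, -0.0227],
    [0.0104, -0.002, -0.0227],
    [0, 0, 0],
    [0, 0, 0],
  ],
  jaw=[0, 0, 0, 0],
)

```text
time: 12.9
tool_pos: [592.8, 303.7, 120.0]
tcp_rot: [-179.8, -25.2, -10.6]
ft_force: [-2.8, -0.5, 11.0]
finger_gap: 13.0
grip_force: 70.8
```

Call:
apply_moves(
  angular=[
    [0, 0, 0],
    [0, 0, 0],
    [0, 0, 0],
    [0, 0, 0],
    [0, 0, 0],
    [0, 0, 0],
    [0, 0, 0],
    [0, 0, 0],
    [0, 0, 0],
    [0, 0, 0],
    [0, 0, 0],
    [0, 0, 0],
  ],
  travel=[
    [0, 0, 0],
    [0, 0, 0],
    [0, 0, 0],
    [0, 0, 0],
    [-0.07, 0.013, 0.15],
    [-0.1385, 0.026, 0.302],
    [-0.1385, 0.026, 0.302],
    [-0.1385, 0.026, 0.302],
    [-0.1385, 0.026, 0.302],
    [-0.1385, 0.026, 0.302],
    [-0.1385, 0.026, 0.302],
    [0, 0, 0],
  ],
  jaw=[0.2, 0.25, 0.3, 0.35, 0.4, 0.4, 0.4, 0.4, 0.4, 0.4, 0.4, 0.4],
)

```text
time: 14.4
tool_pos: [555.5, 310.1, 197.5]
tcp_rot: [-179.9, -25.1, -10.6]
ft_force: [0.2, -0.2, -0.6]
finger_gap: 34.2
grip_force: 0.0
```

Call:
apply_moves(
  angular=[
    [0, 0, 0],
    [0, 0, 0],
    [0.0479, 0.2558, 0],
    [0.0479, 0.2558, 0],
    [0.0479, 0.2558, 0],
    [0.0479, 0.2558, 0],
    [0.0479, 0.2558, 0],
    [0.0479, 0.2558, 0],
    [0.0479, 0.2558, 0],
    [0.0479, 0.2558, 0],
    [0.0479, 0.2558, 0],
    [0.0479, 0.2558, 0],
    [0.0479, 0.2558, 0],
    [0.0479, 0.2558, 0],
    [0, 0, 0.675],
    [0, 0, 0.675],
    [0, 0, 0.675],
    [0, 0, 0.675],
    [0, 0, 0],
    [0, 0, 0],
  ],
  travel=[
    [0, 0, 0.53],
    [0, 0, 0.53],
    [0.0836, -0.735, 0],
    [0.0836, -0.735, 0],
    [0.0836, -0.735, 0],
    [0.0836, -0.735, 0],
    [0.0836, -0.735, 0],
    [0.0836, -0.735, 0],
    [0.0836, -0.735, 0],
    [0.0836, -0.735, 0],
    [0.0836, -0.735, 0],
    [0.0836, -0.735, 0],
    [0.0836, -0.735, 0],
    [0.0836, -0.735, 0],
    [0.0836, -0.735, 0],
    [0.0836, -0.735, 0],
    [0.0836, -0.735, 0],
    [0.0836, -0.735, 0],
    [0, 0, 0],
    [0, 0, 0],
  ],
  jaw=[0.7, 0.7, 0.7, 0.7, 0.7, 0.7, 0.7, 0.7, 0.7, 0.7, 0.7, 0.7, 0.7, 0.7, 0.7, 0.7, 0.7, 0.7, 0.7, 0.7],
)

```text
time: 16.9
tool_pos: [608.4, -160.5, 237.4]
tcp_rot: [-179.9, 0.0, 10.9]
ft_force: [0.5, 1.1, 0.2]
finger_gap: 59.8
grip_force: 0.0
```

Run:
```python
from h import *
S=snap("side");T=snap("top");print(r.sense()["tool_pos"])
c=lambda s,x,y,w,h,g,k:cv2.resize(np.clip(s["color"][y:y+h,x:x+w,::-1].astype(float)*g,0,255).astype(np.uint8),None,fx=k,fy=k,interpolation=cv2.INTER_CUBIC)
cv2.imwrite("pics/g4.png",np.hstack([c(T,145,130,65,90,2.2,6),c(S,190,225,65,90,1.4,6)]))
a=np.radians(-10.6);ax=np.array([-np.sin(np.radians(25))*np.cos(a),-np.sin(np.radians(25))*np.sin(a),np.cos(np.radians(25))]);X=np.array([628.,295.7,38])+ax*100
print("pred red top centre crop px",(proj(T,X)-[145,130])*6,(proj(S,X)-[190,225])*6+[390,0])
for s in(S,T):
    m=cv2.inRange(cv2.cvtColor(s["color"],cv2.COLOR_RGB2HSV),(0,150,50),(8,255,255)); k=max(cv2.findContours(m,0,2)[0],key=cv2.contourArea);print(cv2.minAreaRect(k))
```

```text
[ 608.61002329 -159.95654246  237.80139133]
pred red top centre crop px [ 65.9352312  251.19093675] [618.88298774 272.21360063]
((224.3897705078125, 270.2555847167969), (33.34877014160156, 10.852481842041016), 47.29060745239258)
((155.42893981933594, 167.92147827148438), (6.242202281951904, 30.06244468688965), 2.8624050617218018)
```

View pics/g4.png

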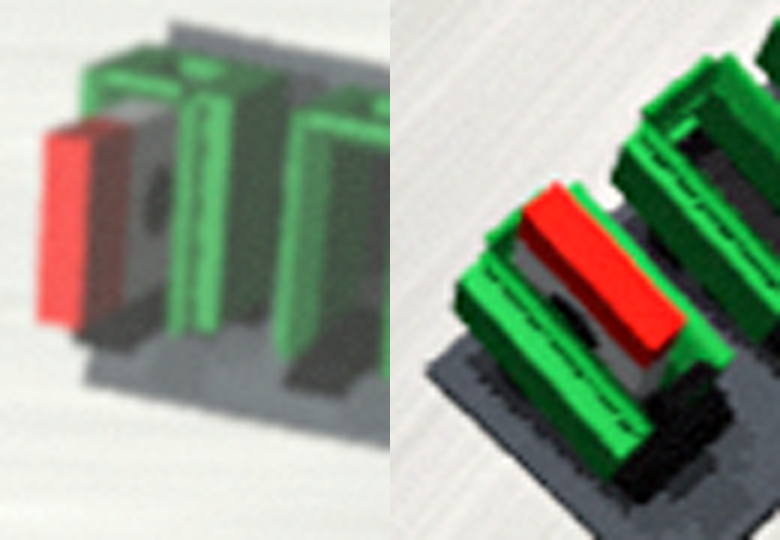

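Run:
```python
from h import *
S=snap("side");T=snap("top")
t=lambda x,y:(145+x/6,130+y/6); s=lambda x,y:(190+(x-390)/6,225+y/6)
X=[]
for a,b in(((556,182),(92,124)),((522,210),(48,133)),((646,366),(38,320)),((685,322),(80,328))):
    x,e=tri(S,s(*a),T,t(*b));X.append(x);print(x.round(1),round(e,1))
m=np.mean(X,0);print("top centre",m.round(1))
a=np.radians(-10.6);ax=np.array([-np.sin(np.radians(25))*np.cos(a),-np.sin(np.radians(25))*np.sin(a),np.cos(np.radians(25))])
sx=np.array([np.cos(np.radians(25))*np.cos(a),np.cos(np.radians(25))*np.sin(a),np.sin(np.radians(25))])
o=m-100*ax;d=o-[628.,295.7,38];print("origin",o.round(1),"dx",d@sx,"dz",d@ax,"dy",d@np.cross(ax,sx))
b=(X[0]+X[1]-X[2]-X[3])/2;print("edge len",np.linalg.norm(b),"yaw",np.degrees(np.arctan2(b[1],b[0])),"rise",np.degrees(np.arcsin(b[2]/np.linalg.norm(b))))
# mouth corners of 17 block, for relative depth: wall-tops at low ends and back
for n,p,q in(("-y wall inner low",(645,430),(178,332)),):pass
```

```text
[621.7 292.2 138.5] 3.4
[620.3 305.8 140.6] 0.1
[567.4 318.6 110.9] 0.1
[564.1 302.6 116.7] 0.5
top centre [593.4 304.8 126.7]
origin [634.9 297.   36. ] dx 5.12174240467732 dz -4.54238660859558 dy 2.58279924127302
edge len 62.00418044470106 yaw -11.84008888405508 rise 24.50844529265564
```

Red top corners put the plate's bottom centre at about (635,297,36), so it has gone home; I'll check it by pressing later. The seats probably lie about 3 mm farther towards +x than I assumed. Next is the blue plate.

Call:
apply_moves(
  angular=[
    [0, 0, 0],
    [0, 0, 0],
    [0, 0, 0],
    [0, 0, 0],
    [0, 0, 0],
    [0, 0, 0],
    [0, 0, 0],
    [0, 0, 0],
    [0, 0, 0],
    [0, 0, 0],
    [0, 0, 0],
    [0, 0, 0],
    [0, 0, 0],
    [0, 0, 0],
    [0, 0, 0],
    [0, 0, 0],
    [0, 0, 0],
    [0, 0, 0],
  ],
  travel=[
    [0, 0, -0.348],
    [0, 0, -0.348],
    [0, 0, -0.348],
    [0, 0, -0.348],
    [0, 0, -0.348],
    [0, 0, -0.348],
    [0, 0, -0.348],
    [0, 0, -0.348],
    [0, 0, -0.348],
    [0, 0, -0.348],
    [0, 0, 0],
    [0, 0, 0],
    [0, 0, 0],
    [0, 0, 0],
    [0, 0, 0],
    [0, 0, 0],
    [0, 0, 0],
    [0, 0, 0],
  ],
  jaw=[0.7, 0.7, 0.6, 0.5, 0.4, 0.4, 0.4, 0.4, 0.4, 0.4, 0.35, 0.3, 0.25, 0.2, 0.15, 0.1, 0, 0],
  force=40,
)

```text
time: 19.35
tool_pos: [608.8, -160.9, 99.1]
tcp_rot: [180.0, -0.0, 11.0]
ft_force: [-0.1, 0.2, 1.8]
finger_gap: 7.4
grip_force: 39.5
```

Call:
apply_moves(
  angular=[
    [0, 0, 0],
    [0, 0, 0],
    [0, 0, 0],
    [0, 0, 0],
    [0, 0, 0],
    [0, 0, 0],
    [0, 0, 0],
    [0, 0, 0],
    [0, 0, 0],
    [0, 0, 0],
    [0, 0, 0],
    [0, 0, 0],
  ],
  travel=[
    [0, 0, 0],
    [0, 0, 0],
    [0, 0, 0.2],
    [0, 0, 0.3],
    [0, 0, 0.4],
    [0, 0, 0.4],
    [0, 0, 0.5],
    [0, 0, 0.5],
    [0, 0, 0.5],
    [0, 0, 0.5],
    [0, 0, 0.325],
    [0, 0, 0],
  ],
  jaw=[0, 0, 0, 0, 0, 0, 0, 0, 0, 0, 0, 0],
  force=70,
)

```text
time: 20.85
tool_pos: [609.3, -161.1, 245.4]
tcp_rot: [179.9, -0.1, 11.0]
ft_force: [-0.3, 0.3, -1.4]
finger_gap: 7.4
grip_force: 68.4
```

Call:
apply_moves(
  angular=[
    [0, 0, -0.675],
    [0, 0, -0.675],
    [0, 0, -0.675],
    [0, 0, -0.675],
    [-0.0479, -0.2558, 0],
    [-0.0479, -0.2558, 0],
    [-0.0479, -0.2558, 0],
    [-0.0479, -0.2558, 0],
    [-0.0479, -0.2558, 0],
    [-0.0479, -0.2558, 0],
    [-0.0479, -0.2558, 0],
    [-0.0479, -0.2558, 0],
    [-0.0479, -0.2558, 0],
    [-0.0479, -0.2558, 0],
    [-0.0479, -0.2558, 0],
    [-0.0479, -0.2558, 0],
    [0, 0, 0],
    [0, 0, 0],
  ],
  travel=[
    [-0.1345, 0.5217, -0.0427],
    [-0.1345, 0.5217, -0.0427],
    [-0.1345, 0.5217, -0.0427],
    [-0.1345, 0.5217, -0.0427],
    [-0.1345, 0.5217, -0.0427],
    [-0.1345, 0.5217, -0.0427],
    [-0.1345, 0.5217, -0.0427],
    [-0.1345, 0.5217, -0.0427],
    [-0.1345, 0.5217, -0.0427],
    [-0.1345, 0.5217, -0.0427],
    [-0.1345, 0.5217, -0.0427],
    [-0.1345, 0.5217, -0.0427],
    [-0.1345, 0.5217, -0.0427],
    [-0.1345, 0.5217, -0.0427],
    [-0.1345, 0.5217, -0.0427],
    [-0.1345, 0.5217, -0.0427],
    [0, 0, 0],
    [0, 0, 0],
  ],
  jaw=[0, 0, 0, 0, 0, 0, 0, 0, 0, 0, 0, 0, 0, 0, 0, 0, 0, 0],
)

```text
time: 23.1
tool_pos: [522.3, 172.7, 215.9]
tcp_rot: [180.0, -24.9, -10.6]
ft_force: [-0.1, -0.4, -1.2]
finger_gap: 7.3
grip_force: 68.4
```

Call:
apply_moves(
  angular=[
    [0, 0, 0],
    [0, 0, 0],
    [0, 0, 0],
    [0, 0, 0],
    [0, 0, 0],
    [0, 0, 0],
    [0, 0, 0],
    [0, 0, 0],
  ],
  travel=[
    [0.083, -0.0156, -0.181],
    [0.083, -0.0156, -0.181],
    [0.083, -0.0156, -0.181],
    [0.083, -0.0156, -0.181],
    [0.083, -0.0156, -0.181],
    [0.083, -0.0156, -0.181],
    [0.083, -0.0156, -0.181],
    [0, 0, 0],
  ],
  jaw=[0, 0, 0, 0, 0, 0, 0, 0],
)

```text
time: 24.1
tool_pos: [545.5, 168.4, 164.8]
tcp_rot: [180.0, -24.9, -10.6]
ft_force: [-0.2, 0.5, -1.5]
finger_gap: 7.5
grip_force: 68.5
```

Run:
```python
from h import *
S=snap("side");T=snap("top")
st=r.sense();print(st["tool_pos"],st["tcp_rot"],st["ft_force"])
c=lambda s,x,y,w,h,g,k:cv2.resize(np.clip(s["color"][y:y+h,x:x+w,::-1].astype(float)*g,0,255).astype(np.uint8),None,fx=k,fy=k,interpolation=cv2.INTER_CUBIC)
cv2.imwrite("pics/g5.png",np.hstack([c(T,210,140,50,70,2.2,8),c(S,245,205,50,70,1.5,8)]))
```

```text
[545.82694635 168.63106623 165.81177324] [179.99915057 -24.97933983 -10.59823865] [ 0.87404963  0.5024271  -2.03317573]
```

View pics/g5.png

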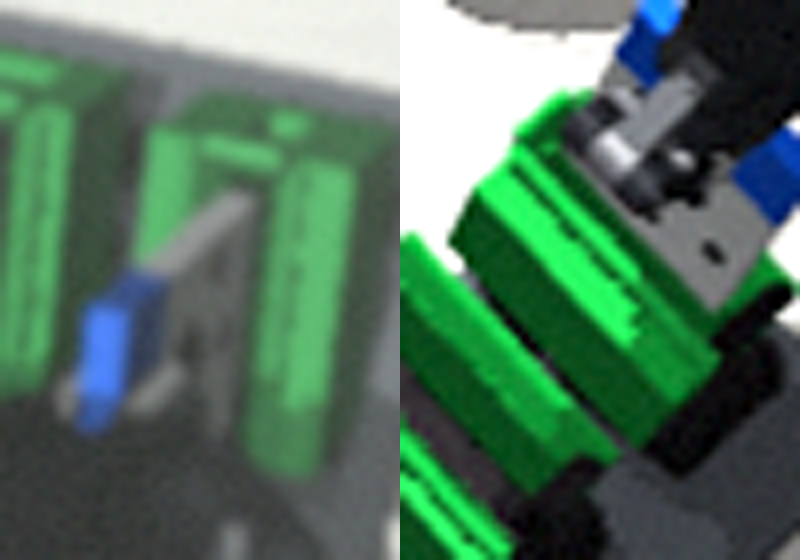

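The blue plate's bottom back edge (220–255,195) is centred in the mouth (200–280), with a back gap of about 8.5 mm. I'll continue inserting.

Call:
apply_moves(
  angular=[
    [0, 0, 0],
    [0, 0, 0],
    [0, 0, 0],
    [0, 0, 0],
    [0, 0, 0],
    [0, 0, 0],
    [0, 0, 0],
  ],
  travel=[
    [0.052, -0.0097, -0.113],
    [0.052, -0.0097, -0.113],
    [0.052, -0.0097, -0.113],
    [0.052, -0.0097, -0.113],
    [0.052, -0.0097, -0.113],
    [0.052, -0.0097, -0.113],
    [0, 0, 0],
  ],
  jaw=[0, 0, 0, 0, 0, 0, 0],
)

```text
time: 25.08
tool_pos: [558.1, 166.1, 138.0]
tcp_rot: [180.0, -24.9, -10.6]
ft_force: [0.6, -0.9, -1.9]
finger_gap: 7.3
grip_force: 68.5
```

Call:
apply_moves(
  angular=[
    [0, 0, 0],
    [0, 0, 0],
    [0, 0, 0],
    [0, 0, 0],
    [0, 0, 0],
    [0, 0, 0],
    [0, 0, 0],
  ],
  travel=[
    [0.042, -0.0078, -0.09],
    [0.042, -0.0078, -0.09],
    [0.042, -0.0078, -0.09],
    [0.031, -0.0058, -0.068],
    [0.021, -0.0039, -0.045],
    [0, 0, 0],
    [0, 0, 0],
  ],
  jaw=[0, 0, 0, 0, 0, 0, 0],
)

```text
time: 25.95
tool_pos: [565.5, 165.0, 123.5]
tcp_rot: [-180.0, -25.0, -10.6]
ft_force: [0.2, 0.1, -1.6]
finger_gap: 7.0
grip_force: 68.5
```

Call:
apply_moves(
  angular=[
    [0, 0, 0],
    [0, 0, 0],
    [0, 0, 0],
    [0, 0, 0],
    [0, 0, 0],
    [0, 0, 0],
    [0, 0, 0],
  ],
  travel=[
    [0.0104, -0.002, -0.0227],
    [0.0104, -0.002, -0.0227],
    [0.0104, -0.002, -0.0227],
    [0.0104, -0.002, -0.0227],
    [0.0104, -0.002, -0.0227],
    [0, 0, 0],
    [0, 0, 0],
  ],
  jaw=[0, 0, 0, 0, 0, 0, 0],
)

```text
time: 26.82
tool_pos: [568.4, 164.8, 120.1]
tcp_rot: [-179.9, -25.1, -10.6]
ft_force: [-1.3, 0.4, 6.2]
finger_gap: 7.4
grip_force: 69.7
```

Contact is at the same height as for the red plate, so this is the stop. I'll push lightly, release and retreat.

Call:
apply_moves(
  angular=[
    [0, 0, 0],
    [0, 0, 0],
    [0, 0, 0],
    [0, 0, 0],
    [0, 0, 0],
    [0, 0, 0],
    [0, 0, 0],
    [0, 0, 0],
    [0, 0, 0],
    [0, 0, 0],
    [0, 0, 0],
    [0, 0, 0],
    [0, 0, 0],
    [0, 0, 0],
  ],
  travel=[
    [0.0104, -0.002, -0.0227],
    [0.0104, -0.002, -0.0227],
    [0, 0, 0],
    [0, 0, 0],
    [0, 0, 0],
    [0, 0, 0],
    [0, 0, 0],
    [-0.07, 0.013, 0.15],
    [-0.1385, 0.026, 0.302],
    [-0.1385, 0.026, 0.302],
    [-0.1385, 0.026, 0.302],
    [-0.1385, 0.026, 0.302],
    [0, 0, 0],
    [0, 0, 0],
  ],
  jaw=[0, 0, 0, 0.2, 0.25, 0.3, 0.35, 0.35, 0.35, 0.35, 0.35, 0.2, 0, 0],
)

```text
time: 28.58
tool_pos: [543.3, 169.1, 171.2]
tcp_rot: [-180.0, -25.0, -10.6]
ft_force: [0.3, -0.1, 0.6]
finger_gap: 0.2
grip_force: 0.0
```

Run:
```python
from h import *
st=r.sense();print(st["time"],st["tool_pos"],st["tcp_rot"],st["ft_force"],st["finger_gap"])
```

```text
28.575 [543.2813453  169.08164637 171.2368761 ] [-179.99573542  -24.98491653  -10.59739076] [ 0.28262149 -0.11740122  0.6023769 ] 0.20542815878077178
```

Now I'll press gently on the blue plate's top edge with closed fingers to confirm it is home.

Call:
apply_moves(
  angular=[
    [0, 0, 0],
    [0, 0, 0],
    [0, 0, 0],
    [0, 0, 0],
    [0, 0, 0],
    [0, 0, 0],
    [0, 0, 0],
  ],
  travel=[
    [0.042, -0.0078, -0.09],
    [0.042, -0.0078, -0.09],
    [0.042, -0.0078, -0.09],
    [0.042, -0.0078, -0.09],
    [0.021, -0.0039, -0.045],
    [0, 0, 0],
    [0, 0, 0],
  ],
  jaw=[0, 0, 0, 0, 0, 0, 0],
)

```text
time: 29.45
tool_pos: [551.0, 167.7, 155.3]
tcp_rot: [-180.0, -25.0, -10.6]
ft_force: [-0.1, -0.6, -0.1]
finger_gap: 0.1
grip_force: 0.0
```

Call:
apply_moves(
  angular=[
    [0, 0, 0],
    [0, 0, 0],
    [0, 0, 0],
    [0, 0, 0],
    [0, 0, 0],
  ],
  travel=[
    [0.0104, -0.002, -0.0227],
    [0.0104, -0.002, -0.0227],
    [0.0104, -0.002, -0.0227],
    [0, 0, 0],
    [0, 0, 0],
  ],
  jaw=[0, 0, 0, 0, 0],
)

```text
time: 30.08
tool_pos: [552.2, 167.4, 152.4]
tcp_rot: [-180.0, -25.0, -10.6]
ft_force: [-0.3, 0.6, 0.5]
finger_gap: -0.2
grip_force: 0.0
```

Call:
apply_moves(
  angular=[
    [0, 0, 0],
    [0, 0, 0],
    [0, 0, 0],
    [0, 0, 0],
    [0, 0, 0],
  ],
  travel=[
    [0.0104, -0.002, -0.0227],
    [0.0104, -0.002, -0.0227],
    [0.0104, -0.002, -0.0227],
    [0, 0, 0],
    [0, 0, 0],
  ],
  jaw=[0, 0, 0, 0, 0],
)

```text
time: 30.7
tool_pos: [553.3, 168.4, 151.9]
tcp_rot: [-179.9, -25.0, -10.6]
ft_force: [-20.8, 1.3, 22.2]
finger_gap: 0.1
grip_force: 14.2
```

The blue plate is solid at the expected height. Same check on the red plate.

Call:
apply_moves(
  angular=[
    [0, 0, 0],
    [0, 0, 0],
    [0, 0, 0],
    [0, 0, 0],
    [0, 0, 0],
    [0, 0, 0],
    [0, 0, 0],
    [0, 0, 0],
    [0, 0, 0],
    [0, 0, 0],
    [0, 0, 0],
    [0, 0, 0],
    [0, 0, 0],
    [0, 0, 0],
    [0, 0, 0],
    [0, 0, 0],
    [0, 0, 0],
    [0, 0, 0],
    [0, 0, 0],
  ],
  travel=[
    [-0.2077, 0.039, 0.453],
    [-0.2077, 0.039, 0.453],
    [-0.2077, 0.039, 0.453],
    [0.092, 0.4964, 0],
    [0.092, 0.4964, 0],
    [0.092, 0.4964, 0],
    [0.092, 0.4964, 0],
    [0.092, 0.4964, 0],
    [0.092, 0.4964, 0],
    [0.092, 0.4964, 0],
    [0.0727, -0.0136, -0.1586],
    [0.0727, -0.0136, -0.1586],
    [0.0727, -0.0136, -0.1586],
    [0.0727, -0.0136, -0.1586],
    [0.0727, -0.0136, -0.1586],
    [0.0727, -0.0136, -0.1586],
    [0.0727, -0.0136, -0.1586],
    [0, 0, 0],
    [0, 0, 0],
  ],
  jaw=[0, 0, 0, 0, 0, 0, 0, 0, 0, 0, 0, 0, 0, 0, 0, 0, 0, 0, 0],
)

```text
time: 33.08
tool_pos: [574.7, 307.2, 159.8]
tcp_rot: [-180.0, -25.0, -10.6]
ft_force: [-0.5, 0.9, 1.1]
finger_gap: -0.3
grip_force: 0.0
```

Call:
apply_moves(
  angular=[
    [0, 0, 0],
    [0, 0, 0],
    [0, 0, 0],
    [0, 0, 0],
    [0, 0, 0],
    [0, 0, 0],
    [0, 0, 0],
  ],
  travel=[
    [0.0208, -0.004, -0.0454],
    [0.0208, -0.004, -0.0454],
    [0.0208, -0.004, -0.0454],
    [0.0104, -0.002, -0.0227],
    [0.0104, -0.002, -0.0227],
    [0, 0, 0],
    [0, 0, 0],
  ],
  jaw=[0, 0, 0, 0, 0, 0, 0],
)

```text
time: 33.95
tool_pos: [578.0, 306.4, 152.5]
tcp_rot: [-180.0, -25.0, -10.6]
ft_force: [-0.6, 0.1, 0.5]
finger_gap: 0.0
grip_force: 0.4
```

Call:
apply_moves(
  angular=[
    [0, 0, 0],
    [0, 0, 0],
    [0, 0, 0],
    [0, 0, 0],
    [0, 0, 0],
  ],
  travel=[
    [0.0104, -0.002, -0.0227],
    [0.0104, -0.002, -0.0227],
    [0.0104, -0.002, -0.0227],
    [0, 0, 0],
    [0, 0, 0],
  ],
  jaw=[0, 0, 0, 0, 0],
)

```text
time: 34.58
tool_pos: [578.8, 307.7, 152.3]
tcp_rot: [-179.8, -25.0, -10.6]
ft_force: [-20.4, 1.1, 19.8]
finger_gap: 0.3
grip_force: 12.8
```

Both are home. I'll retreat and check numerically, since the picture allowance is used up.

Call:
apply_moves(
  angular=[
    [0, 0, 0],
    [0, 0, 0],
    [0, 0, 0],
    [0, 0, 0],
    [0, 0, 0],
    [0, 0, 0],
    [0, 0, 0],
    [0, 0, 0],
    [0, 0, 0],
    [0, 0, 0],
    [0, 0, 0],
    [0, 0, 0],
    [0, 0, 0],
  ],
  travel=[
    [-0.1, 0.02, 0.22],
    [-0.2, 0.04, 0.45],
    [-0.2, 0.04, 0.45],
    [-0.2, 0.04, 0.45],
    [-0.2, 0.04, 0.45],
    [-0.2, 0.04, 0.45],
    [-0.5, 0, 0],
    [-0.5, 0, 0],
    [-0.5, 0, 0],
    [-0.5, 0, 0],
    [-0.5, 0, 0],
    [0, 0, 0],
    [0, 0, 0],
  ],
  jaw=[0, 0, 0, 0, 0, 0, 0, 0, 0, 0, 0, 0, 0],
)

```text
time: 36.2
tool_pos: [435.6, 315.2, 249.1]
tcp_rot: [-180.0, -25.0, -10.6]
ft_force: [0.0, -0.4, 0.1]
finger_gap: -0.2
grip_force: 0.0
```

Run:
```python
from h import *
S=snap("side");T=snap("top")
a=np.radians(-10.6);b=np.radians(25);ax=np.array([-np.sin(b)*np.cos(a),-np.sin(b)*np.sin(a),np.cos(b)])
for col,lo,hi,seat in(("red",(0,170,130),(8,255,255),(634,294.6,38)),("blue",(105,150,130),(130,255,255),(608,157,38))):
    for n,s in(("S",S),("T",T)):
        m=cv2.inRange(cv2.cvtColor(s["color"],cv2.COLOR_RGB2HSV),(lo[0],lo[1],lo[2] if n=="S" else 80),hi)
        for k in sorted(cv2.findContours(m,0,2)[0],key=cv2.contourArea)[-1:]: print(col,n,cv2.contourArea(k),np.round(cv2.minAreaRect(k)[0],1),np.round(cv2.minAreaRect(k)[1:][0],1),"pred",proj(s,np.array(seat)+100*ax).round(1))
print(r.sense()["ft_force"],r.sense()["time"])
```

```text
red S 215.0 [225.  268.6] [31.8  7.6] pred [226.  268.5]
red T 0.0 [154. 155.] [0. 0.] pred [156.8 168.6]
blue S 77.0 [278.6 223.4] [26.9  3.6] pred [279.1 223.6]
blue T 89.0 [230.1 183.9] [ 3.8 30.4] pred [231.2 184.4]
[ 0.36756655 -0.4194852  -0.35774303] 36.3
```

Both top faces lie where home plates should, within about 2 mm wherever they could be seen; in the top view red is not detected.

```bash
python3 -c "
from bench import r
print(r.hand_in())"
```

```text
the job is handed in; nothing more can be done
None
```

I handed the job in at about 36 s with both plates released in their slots: blue in the 11 mm, red in the 17 mm. A press on each top edge met a firm stop at about home height. The hand-in returned no verdict, and I did not re-measure the bowl, jar or injector.

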